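Reset a tripped portable power unit in the farm shed

TASK

The battery power unit on the bench has tripped. Reach a fingertip down into the well in its top, press the large sunken reset key fully home without pressing the small test button beside it, and let it spring back; then push the weather flap over with a fingertip until it is fully shut on the collar. Do not lift or shift the unit, and leave the socket standing on it and the can, mug and tape around it where they are.

Things in the scene. Friction and masses are not known exactly. Their poses are not given: they have to be found in the camera images.
- power_unit: Portable battery power unit: black case, grey top; 220 (its x) x 300 (its y) x 130 mm high, about 4.5 kg, loose on rubber feet. Origin: centre of underside, z up, +x to its back. A bar handle stands out 39 mm from each y end, 85 mm up. On the flat top a collar, 60 (x) x 92 (y) mm, 8 mm high, surrounds a well centred at unit x = -40 mm, y = 0. Else only the flap and the socket stand on the top.
- well_mouth (a point): Centre of the well's mouth, level with the collar's top (unit x = -40, y = 0, z = 138 mm). The well is 46 (unit x) x 80 mm (unit y), with upright walls and a white floor 30 mm below the mouth that carries the reset key and the test button.
- reset_key_top (a point): Centre of the top of the reset key: black, rectangular, 30 (unit x) x 34 mm (unit y), the larger of the two in the well. At rest its top is 24 mm below the mouth; its centre is 14 mm from the well's centre towards unit -y (unit x = -40, y = -14, z = 114 mm), 23 mm from the walls at +x and -x and 26 mm from the one at -y. The point moves with the key.
- reset_key (a joint): Travel of the reset key, m: 0 at rest, 0.005 fully home (downward). A spring returns it; it starts to move at 1 N and is fully home at 5 N.
- test_button_top (a point): Centre of the top of the test button: black, round, 12 mm diameter, in the same well, top 26 mm below the mouth, 26 mm from the well's centre towards unit +y (unit x = -40, y = 26, z = 112 mm), so 40 mm from the key's centre. Not to be pressed.
- test_button (a joint): Travel of the test button, m: 0 at rest, 0.003 fully down.
- flap (a joint): Angle of the weather flap, rad: 0 shut on the collar over the well, 1.57 upright, 2.2 to 2.6 at the start (leaning back over the unit's top behind the well); stop at 2.65. Light stiff hinge: it stays where it is left and does not fall shut by itself; about 0.5 N at its edge moves it.
- flap_hinge (a point): Middle of the flap's hinge line, which runs along unit y, 33 mm behind (unit +x of) the well's centre: unit x = -7, y = 0, z = 140 mm. Fixed to the unit.
- flap_edge (a point): Middle of the flap's free edge, 62 mm from the hinge line; a tab 30 mm wide juts 8 mm farther. The flap is a clear panel in a black frame, 62 x 94 mm, 3 mm thick. Shut, this point lies 62 mm from the hinge towards unit -x; as the flap opens it rises and swings over towards +x.
- impact_socket: Steel wrench socket, 28 mm diameter, 38 mm high, standing loose on the unit's top about 110 mm from the well's centre towards unit -y. Origin: centre of its foot. Not to be moved.
- spray_can: Spray can, 64 mm diameter, 165 mm high, standing on the bench. Origin: centre of its foot. Not to be moved.
- mug: White mug, 82 mm diameter, 92 mm high, standing on the bench. Origin: centre of its foot. Not to be moved.
- tape_roll: Roll of tape, 100 mm diameter, 24 mm high, lying on the bench. Origin: centre of its underside. Not to be moved.

How it is judged:
On the way, in this order (a step that is already met when the one before it is completed fails the run):
1. the reset key is pressed fully home (value of joint reset_key above 0.0043 m), for 0.1 s.
2. the reset key has sprung back and the flap is pushed shut (value of joint reset_key below 0.001 m and value of joint flap below 0.06 rad), for 0.2 s.
At the end, for the whole second after the job is handed in: The reset key has been pressed (4.3 of its 5 mm or more) and has sprung back (under 1 mm), the flap is shut within 0.06 rad, the test button is up, the unit is level and within 20 mm of where it stood, and the socket, can, mug and tape are within 20 mm of where they stood (all of step 2 and value of joint test_button below 0.001 m and distance of each of power_unit, impact_socket, spray_can, mug, tape_roll from where it was at the start of the episode below 0.02 m and angle between power_unit's own z axis and vertical below 0.03 rad and linear speed of power_unit below 0.01 m/s); the robot touches nothing.
It fails at once if the test button is pressed (value of joint test_button above 0.0015 m).
It fails at once if the power unit is shifted more than 20 mm, lifted or tipped (distance of power_unit from where it was at the start of the episode above 0.02 m or height (world z) of power_unit above 0.012 m or angle between power_unit's own z axis and vertical above 0.1 rad).
It fails at once if the socket, can, mug or tape is moved more than 20 mm or lifted (distance of any of impact_socket, spray_can, mug, tape_roll from where it was at the start of the episode above 0.02 m).
It also fails if it takes over 45 s, if anything falls off the work surface, if the arm or the gripper's body presses on something with over 40 N, if the wrist force passes 120 N, or if a joint passes its speed limit or range.

ROBOT

A 7-joint arm with a two-finger parallel gripper is mounted at the origin on the work surface. World frame = base frame: x ahead of the robot, y to its left, z up, the work surface at z = 0. Lengths are in m, angles in rad, forces in N, time in s.
With the tool pointing down it reaches from about 0.425 to 0.8 m from the base axis. Payload 8.3 kg.
Tool frame: the origin (TCP) lies at the very end of the fingers, on their centre line; the grasp point (between the pads) lies 19 mm behind it; z points along the fingers, y is the line along which they close (so a half turn about z gives the same grasp; the last joint's range is limited). The gripper opens to 85 mm and grips with 20 to 120 N. Pads are 22 mm wide; open, the fingers measure 114 mm over their backs; the gripper's body (76 mm by 85 mm) begins 54 mm behind the grasp point. The pads swing forward as they close: fully open they stand 13 mm farther back than shut.
Start: joints at [1.276, 0.383, 0.016, 1.37, -0.006, 1.388, -0.046], TCP at [0.144, -0.608, 0.209] pointing down, gripper open.
Joint ranges: [-2.95, 2.95], [-0.25, 2.06], [-1.52, 1.56], [0.18, 2.33], [-1.44, 4.58], [0.02, 2.06], [-3.01, 3.01]. Speed limits (rad/s): [2.39, 2.39, 3.01, 3.01, 3.14, 3.14, 3.14].

INTERFACE

Orientations are given as a 3x3 rotation matrix whose columns are the frame's x, y, z axes.
In Python, from bench import env gives the robot as it stands.
- The arm moves only by the tool jog_arm, never from a script. Its argument "deltas" is a list of rows, each a list of 6 numbers: the shift along the world's x, y, z in mm, then the turn, a rotation vector about the world's x, y, z in rad. In form: [[x, y, z, rx, ry, rz], ...]. A call has 1 to 5 rows; each row shifts and turns the commanded pose from where the row before left it; what a row does not reach is not made up. A row lasts 1/10 s, in which the tool goes at most 50 mm and 8.59 degrees, less where a joint would pass 70% of its speed; a pose out of reach is approached as far as the arm can. A call is refused whole if a number of a shift passes 50 or a number of a turn 0.15, either way. A call with a gripper value outside its range is refused whole. "grip" is the opening, from 0 (shut) to 1 (fully open), set as the call begins (left out, the last holds). The fingers move at their own pace and stop on an object; "squeeze" is the grip in N (left out, the last holds). Time passes only in rows, so rows that do not move let the fingers close. It gives the time, the measured TCP pose, the force, the opening and the grip force at its end, in the units of the state.
- env.sense(): the state, without advancing time (a new reading comes with each control period).
- env.snapshot(name): name is "scene" or "top" or "wrist"; returns the picture (480x640x3 uint8, red, green, blue); there is no depth.
- env.camera_info(name): a dict with "vfov" (degrees; the focal length in pixels is half the picture's height over the tangent of half this angle, whatever the lens; pixels are square), "cx", "cy" (the principal point, pixels), "rvec" (rotation vector, rad) and "tvec" (3), from world to camera coordinates, as OpenCV has them. Camera axes: x right, y down, z forward; pixel columns grow to the right and rows downward; lengths in m; the calibration is good to about 2 mm. A picture is of the moment at which its call begins: read the wrist's pose just before it. camera_info takes no time and is no camera call; for the wrist camera it gives the pose at the moment of the call.
- env.sign_off(): hands the job in; it is judged then, once.
Trained networks look in the newest picture that a camera, given by its name, has taken for a name from the list of things; names that differ only in an ending like _2 or _b are one class to them, and where a whole thing is asked for, a point or a joint stands for the part that bears it (a point fixed in the world has none). Each returns a list of dicts, best first, with "score" (0 to 1); they miss things now and then, are a little off and sometimes report something else, mostly with a low value. They report only what shows in the picture. A call takes as long as a camera call.
- env.silhouettes(label, camera): "mask" (480x640 bool, what is visible of it).
- env.place_of(label, camera): "xyz" ([x, y, z] in m, in the coordinates of the camera as it stood for that picture, good to about 4 mm: a listed point, or the origin of a listed thing).
The state is a dict: "t": time; "joints": joint angles; "qd": joint speeds; "effort": joint torques, N m; "position": TCP position; "eef_rot": TCP orientation; "ft_force": force on the tool from outside, world axes, zero at the start; "torque": the same for the moment, N m; "finger_gap": opening from 0.0 (shut) to 1.0 (fully open); "grasp_force": force on a finger pad.
Only numpy, scipy, OpenCV 4.12 (cv2) and the standard library are available. Lean on these libraries where they do the work, as an engineer would, in place of code of your own. Each camera call takes 0.05 s, during which the arm holds its last target. There are 200 camera calls.

## Working session

There is one attempt and no reset: what is moved stays moved. The work goes in short steps, Python scripts to look and compute and a tool call to move; the robot and the scene stay as the last step left them, time stands still between calls to the robot, and variables do not carry over. Pictures are saved under pics/ and viewed, at most 10 in all, crops included, and the job is handed in when it is done.

Besides the shell and the picture viewer there is one more tool, called after "Request:" as name(argument=value, ...) on one line, values as JSON. jog_arm: Moves the arm, as the interface text tells. Its arguments: {"type":"object","properties":{"deltas":{"type":"array","items":{"type":"array","items":{"type":"number"}}},"grip":{"type":"number"},"squeeze":{"type":"number"}},"required":["deltas"]}

```bash
mkdir -p pics; cat > h.py <<'E'
import numpy as np, cv2
from bench import env
def w(xyz,cam):
    c=env.camera_info(cam); R=cv2.Rodrigues(np.array(c["rvec"],float))[0]
    return R.T@(np.array(xyz)-np.array(c["tvec"]).ravel())
def find(l,cam):
    r=env.place_of(l,cam)
    return [(np.round(w(d["xyz"],cam),4).tolist(),round(d["score"],2)) for d in r[:2]]
def save(img,n): cv2.imwrite(f"pics/{n}.png",cv2.cvtColor(img,cv2.COLOR_RGB2BGR))
E
python3 - <<'E'
from h import *
print(env.sense())
for c in ["top","scene"]:
    save(env.snapshot(c),c)
    for l in ["power_unit","well_mouth","reset_key_top","test_button_top","flap_hinge","flap_edge","impact_socket","spray_can","mug","tape_roll"]:
        print(c,l,find(l,c))
E
```

```text
{'t': 0.0, 'joints': array([ 1.27608339,  0.38423027,  0.01637821,  1.37118636, -0.00629176,
        1.38817935, -0.04649851]), 'qd': array([-0.00048744,  0.00099454, -0.00063508, -0.00020019, -0.00115639,
       -0.00098538, -0.00087417]), 'effort': array([ 3.77767083e-04, -6.27589273e+01,  8.44520386e-01, -3.71809351e+01,
        1.66193635e-02,  1.42913204e-02, -2.12254542e-05]), 'position': array([ 0.14349018, -0.60773766,  0.20796927]), 'eef_rot': array([[ 9.73237088e-01,  2.29802802e-01, -4.92654868e-04],
       [ 2.29803325e-01, -9.73235253e-01,  1.89059785e-03],
       [-4.50044026e-05, -1.95321367e-03, -9.99998091e-01]]), 'ft_force': array([-0.27031202, -0.21692834,  0.00635327]), 'torque': array([ 0.0187128 , -0.04627763,  0.06273608]), 'grasp_force': 0.0, 'finger_gap': 0.998518706961973}
top power_unit [([0.5601, 0.0878, -0.0004], 0.57)]
top well_mouth [([0.5207, 0.0881, 0.1382], 0.97)]
top reset_key_top [([0.5198, 0.0762, 0.1109], 0.7)]
top test_button_top [([0.5189, 0.1152, 0.1131], 0.35)]
top flap_hinge [([0.5557, 0.0906, 0.1414], 0.88)]
top flap_edge [([0.6037, 0.0892, 0.175], 0.63)]
top impact_socket [([0.5652, -0.0187, 0.1319], 0.47)]
top spray_can [([0.6179, -0.191, -0.0001], 0.91)]
top mug [([0.6147, 0.3761, 0.0028], 0.93)]
top tape_roll [([0.7533, 0.0838, 0.0009], 0.68)]
scene power_unit [([0.5574, 0.0884, 0.0001], 0.92)]
scene well_mouth [([0.518, 0.0862, 0.1375], 0.88)]
scene reset_key_top [([0.518, 0.0717, 0.1125], 0.49)]
scene test_button_top []
scene flap_hinge [([0.5496, 0.0903, 0.1391], 0.55)]
scene flap_edge []
scene impact_socket [([0.5667, -0.0189, 0.1305], 0.5), ([0.6165, -0.1844, -0.0017], 0.28)]
scene spray_can [([0.6164, -0.1819, -0.0016], 0.6)]
scene mug [([0.6162, 0.3738, -0.0039], 0.91)]
scene tape_roll [([0.7546, 0.093, -0.0002], 0.93)]
```

View pics/top.png

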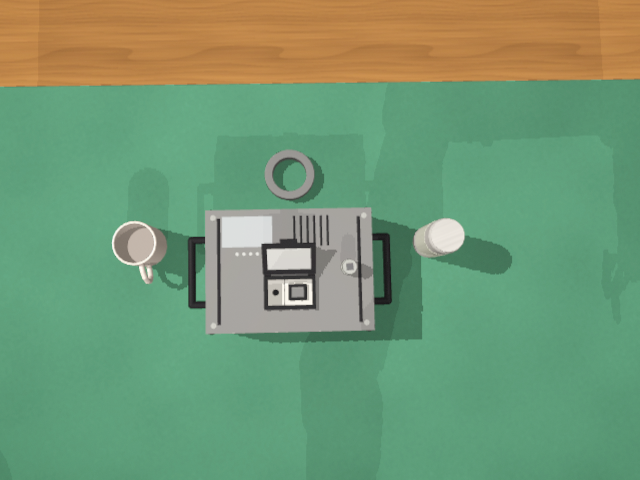

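View pics/scene.png

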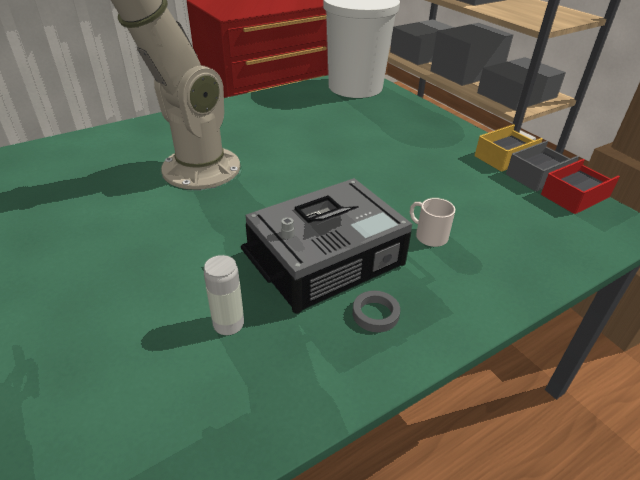

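Top view: the unit is nearly square to the world (yaw about 1°), with the well at about (289,293) and the key at (297,292). The flap leans back to (289,258) and the socket is at (349,267). The scene view agrees: the flap is open and the can is near (225,295). I'll shut the fingers and go above the well.

Request:
jog_arm(deltas=[[40, 50, 20, 0, 0, -0.04], [40, 50, 20, 0, 0, -0.04], [40, 50, 20, 0, 0, -0.04], [40, 50, 20, 0, 0, -0.04], [40, 50, 10, 0, 0, -0.04]], grip=0)

```text
t: 1.6
position: [0.2948, -0.4195, 0.278]
eef_rot: [[1.0, 0.03, 0.001], [0.03, -1.0, -0.002], [0.001, 0.002, -1.0]]
ft_force: [1.4, -0.1, -0.4]
finger_gap: 0.143
grasp_force: 0.0
```

Request:
jog_arm(deltas=[[24, 50, 0, 0, 0, 0], [24, 50, 0, 0, 0, 0], [24, 50, 0, 0, 0, 0], [24, 50, 0, 0, 0, 0], [24, 50, 0, 0, 0, 0]])

```text
t: 2.1
position: [0.4024, -0.1933, 0.2767]
eef_rot: [[0.999, 0.032, 0.001], [0.032, -0.999, -0.001], [0.001, 0.001, -1.0]]
ft_force: [1.0, -0.2, -0.0]
finger_gap: 0.002
grasp_force: 0.0
```

Request:
jog_arm(deltas=[[10, 45, 0, 0, 0, 0], [10, 45, 0, 0, 0, 0], [0, 45, 0, 0, 0, 0], [0, 0, 0, 0, 0, 0]])

```text
t: 2.5
position: [0.4223, -0.0535, 0.2771]
eef_rot: [[0.999, 0.042, 0.002], [0.042, -0.999, 0.001], [0.002, -0.0, -1.0]]
ft_force: [0.2, -0.2, 1.4]
finger_gap: -0.001
grasp_force: 0.0
```

Request:
jog_arm(deltas=[[25, 40, 0, 0, 0, 0], [25, 45, 0, 0, 0, 0], [15, 40, 0, 0, 0, 0], [0, 0, 0, 0, 0, 0]])

```text
t: 2.9
position: [0.4867, 0.0697, 0.2764]
eef_rot: [[0.999, 0.04, 0.0], [0.04, -0.999, 0.003], [0.001, -0.003, -1.0]]
ft_force: [-0.1, -0.0, 1.5]
finger_gap: -0.001
grasp_force: 0.0
```

```bash
python3 - <<'E'
from h import *
save(env.snapshot("wrist"),"w1")
for l in ["power_unit","well_mouth","reset_key_top","test_button_top","flap_hinge","flap_edge","impact_socket"]: print(l,find(l,"wrist"))
env.snapshot("top")
for l in ["well_mouth","reset_key_top","flap_edge","flap_hinge"]: print(l,find(l,"top"))
s=env.sense();print(s['t'],s['position'],s['eef_rot'])
c=env.camera_info("wrist");R=cv2.Rodrigues(np.array(c["rvec"]))[0];print(-R.T@c["tvec"])
E
```

```text
power_unit [([0.5587, 0.0803, -0.0014], 0.62)]
well_mouth [([0.5239, 0.0783, 0.1386], 0.73)]
reset_key_top [([0.5203, 0.0662, 0.1108], 0.66)]
test_button_top [([0.5182, 0.1067, 0.1126], 0.56)]
flap_hinge [([0.5577, 0.0857, 0.1362], 0.86), ([0.6172, 0.3668, -0.0005], 0.49)]
flap_edge [([0.6068, 0.0782, 0.1733], 0.89)]
impact_socket [([0.5594, -0.0277, 0.1312], 0.95)]
well_mouth [([0.5239, 0.0882, 0.1357], 0.76)]
reset_key_top [([0.5205, 0.0766, 0.1099], 0.66), ([0.6039, 0.0906, 0.1744], 0.49)]
flap_edge [([0.5993, 0.0907, 0.1734], 0.65)]
flap_hinge [([0.5535, 0.0901, 0.1432], 0.92)]
3.55 [0.48618973 0.06319311 0.27642577] [[ 9.99508281e-01  3.13547289e-02  2.78934186e-04]
 [ 3.13547578e-02 -9.99508314e-01 -9.97816104e-05]
 [ 2.75668413e-04  1.08478460e-04 -9.99999956e-01]]
[0.55230204 0.06513133 0.44177007]
```

View pics/w1.png

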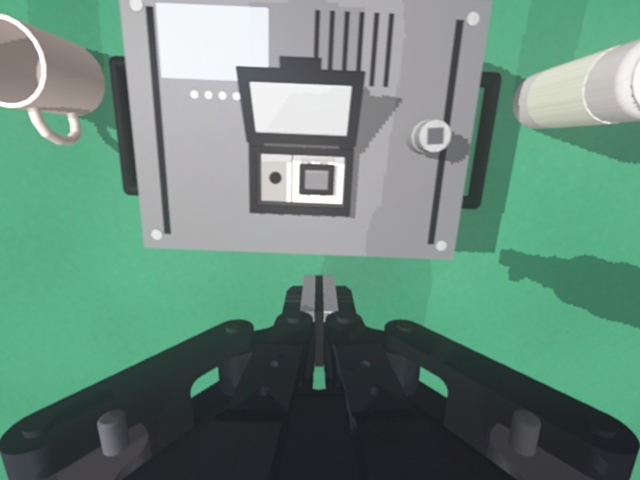

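The wrist picture shows the key at (317,179), the button at (275,178) and the flap tab at (300,64). It was taken while the arm was still settling, so I'll measure again at rest.

```bash
python3 - <<'E'
from h import *
img=env.snapshot("wrist")
for l in ["power_unit","well_mouth","reset_key_top","test_button_top","flap_hinge","flap_edge","impact_socket"]: print(l,find(l,"wrist"))
s=env.sense();print(s['t'],s['position'])
c=env.camera_info("wrist");R=cv2.Rodrigues(np.array(c["rvec"]))[0];C=-R.T@c["tvec"];f=240/np.tan(np.radians(c["vfov"]/2))
for l,z in [("reset_key_top",.114),("test_button_top",.112)]:
    P=np.array([.519,.074,z]);print(cv2.projectPoints(P,c["rvec"],c["tvec"],np.array([[f,0,c["cx"]],[0,f,c["cy"]],[0,0,1]]),None)[0].ravel())
cv2.imwrite("pics/w2.png",cv2.resize(cv2.cvtColor(img,cv2.COLOR_RGB2BGR)[40:260,220:460],None,fx=2.5,fy=2.5))
E
```

```text
power_unit [([0.5614, 0.0876, -0.0022], 0.76), ([0.5176, 0.1169, 0.111], 0.61)]
well_mouth [([0.5243, 0.0865, 0.1378], 0.77)]
reset_key_top [([0.6112, -0.1908, -0.0027], 0.73), ([0.5194, 0.0743, 0.1104], 0.65)]
test_button_top [([0.5216, 0.1158, 0.1082], 0.51)]
flap_hinge [([0.5555, 0.0916, 0.1373], 0.75), ([0.5595, 0.0839, -0.001], 0.41)]
flap_edge [([0.6072, 0.0875, 0.1742], 0.75)]
impact_socket [([0.5619, -0.019, 0.133], 0.74)]
3.95 [0.48619517 0.06350984 0.27631233]
[308.57547867 179.97589172]
[308.63405506 179.76575314]
```

View pics/w2.png

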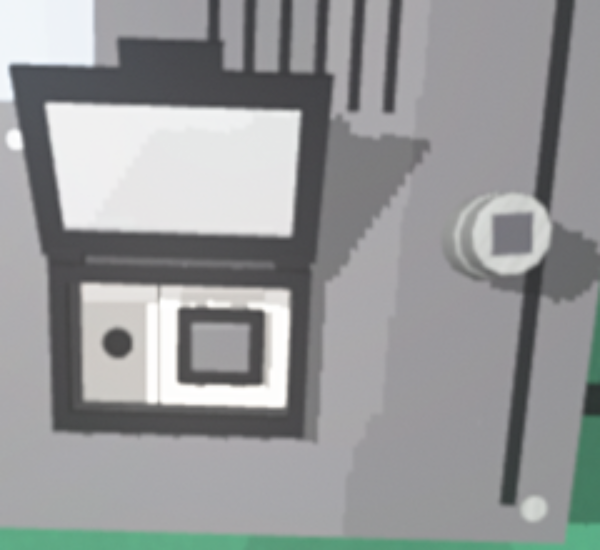

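Key centre is at crop (221,346), which is about (0.5195, 0.074), and the button is at crop (117,342). Moving over the key and down to the mouth.

Request:
jog_arm(deltas=[[16, 5, -30, 0, 0, 0], [17, 5, -40, 0, 0, 0], [0, 0, -40, 0, 0, 0], [0, 0, 0, 0, 0, 0], [0, 0, 0, 0, 0, 0]])

```text
t: 4.45
position: [0.5189, 0.0736, 0.1669]
eef_rot: [[0.999, 0.032, -0.001], [0.032, -0.999, 0.0], [-0.001, -0.0, -1.0]]
ft_force: [-0.0, -0.0, 0.7]
finger_gap: 0.004
grasp_force: 0.0
```

Request:
jog_arm(deltas=[[0, 0, 0, 0, 0, 0], [0, 0, 0, 0, 0, 0]])

```text
t: 4.65
position: [0.5205, 0.0737, 0.1688]
eef_rot: [[0.999, 0.032, 0.004], [0.032, -0.999, 0.0], [0.004, 0.0, -1.0]]
ft_force: [0.6, 0.2, -0.1]
finger_gap: -0.002
grasp_force: 0.0
```

Request:
jog_arm(deltas=[[0, 0, -12, 0, 0, 0], [0, 0, -12, 0, 0, 0], [0, 0, -12, 0, 0, 0], [0, 0, -10, 0, 0, 0], [0, 0, 0, 0, 0, 0]])

```text
t: 5.15
position: [0.5179, 0.0732, 0.1182]
eef_rot: [[0.999, 0.032, -0.003], [0.032, -0.999, -0.0], [-0.003, -0.0, -1.0]]
ft_force: [0.1, -0.4, -0.5]
finger_gap: 0.001
grasp_force: 0.0
```

Request:
jog_arm(deltas=[[0, 0, -3, 0, 0, 0], [0, 0, -3, 0, 0, 0], [0, 0, -2, 0, 0, 0], [0, 0, -2, 0, 0, 0], [0, 0, 0, 0, 0, 0]])

```text
t: 5.65
position: [0.5191, 0.0734, 0.1102]
eef_rot: [[0.999, 0.032, -0.0], [0.032, -0.999, 0.0], [-0.0, -0.0, -1.0]]
ft_force: [0.2, 0.2, -1.5]
finger_gap: -0.003
grasp_force: 0.0
```

Request:
jog_arm(deltas=[[0, 0, -2, 0, 0, 0], [0, 0, 0, 0, 0, 0], [0, 0, 0, 0, 0, 0]])

```text
t: 5.95
position: [0.5192, 0.0735, 0.1084]
eef_rot: [[0.999, 0.032, 0.0], [0.032, -0.999, 0.0], [0.0, -0.0, -1.0]]
ft_force: [0.3, -0.0, 0.6]
finger_gap: 0.002
grasp_force: 0.0
```

Request:
jog_arm(deltas=[[0, 0, -2, 0, 0, 0], [0, 0, 0, 0, 0, 0], [0, 0, 0, 0, 0, 0]])

```text
t: 6.25
position: [0.5191, 0.0734, 0.1063]
eef_rot: [[0.999, 0.032, -0.0], [0.032, -0.999, 0.0], [-0.0, -0.0, -1.0]]
ft_force: [0.3, 0.5, 0.3]
finger_gap: -0.001
grasp_force: 0.0
```

Request:
jog_arm(deltas=[[0, 0, -2, 0, 0, 0], [0, 0, 0, 0, 0, 0], [0, 0, 0, 0, 0, 0]])

```text
t: 6.55
position: [0.5191, 0.0735, 0.1042]
eef_rot: [[0.999, 0.032, -0.0], [0.032, -0.999, 0.0], [-0.0, -0.0, -1.0]]
ft_force: [1.1, -0.1, -0.3]
finger_gap: 0.003
grasp_force: 0.0
```

```bash
python3 - <<'E'
from h import *
s=env.sense();print(s['position'],s['ft_force'],s['torque'])
img=env.snapshot("wrist");save(img,"w3")
s=env.sense();print(s['position'],s['ft_force'],s['torque'])
E
```

```text
[0.51913905 0.07347799 0.10423699] [ 1.11322332 -0.12864765 -0.3285275 ] [ 0.04649615  0.03037307 -0.01993359]
[0.51919639 0.07349454 0.10430558] [-0.56025658 -0.16238283 -0.12101042] [-0.00105942  0.04981276 -0.02046223]
```

View pics/w3.png

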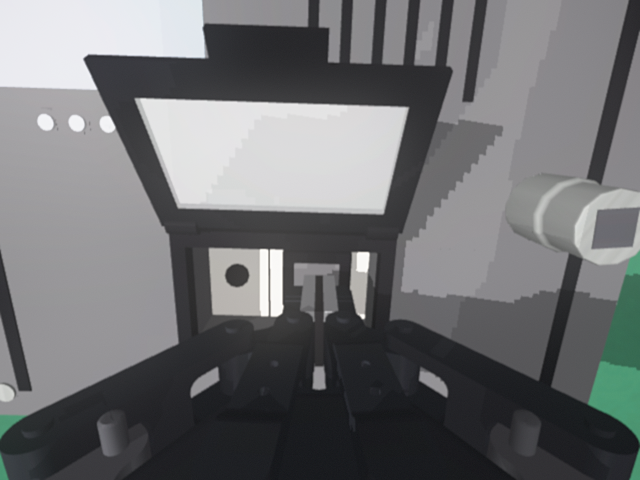

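Fingertips (318,275) are over the key in the well, clear of the button (236,275), but there is no force yet. I'll keep going down in small steps, watching the force.

Request:
jog_arm(deltas=[[0, 0, -2, 0, 0, 0], [0, 0, 0, 0, 0, 0], [0, 0, 0, 0, 0, 0]])

```text
t: 6.9
position: [0.5191, 0.0735, 0.1022]
eef_rot: [[0.999, 0.032, -0.0], [0.032, -0.999, 0.0], [-0.0, -0.0, -1.0]]
ft_force: [-0.1, 0.1, 0.6]
finger_gap: -0.002
grasp_force: 0.0
```

```bash
python3 - <<'E'
from h import *
s=env.sense();print(s['position'],s['ft_force'],s['finger_gap'])
c=env.camera_info("wrist");f=240/np.tan(np.radians(c["vfov"]/2))
for dz in (0,.005,.01,.015):
  P=s['position']+s['eef_rot']@np.array([.011,0,-dz]);print(dz,cv2.projectPoints(P,c["rvec"],c["tvec"],np.array([[f,0,c["cx"]],[0,f,c["cy"]],[0,0,1]]),None)[0].ravel())
print(w([0,0,0],"wrist"))
E
```

```text
[0.51914664 0.07348498 0.10224746] [-0.09276078  0.10014953  0.59261682] -0.0019504569807921983
0 [318.29166784 255.1876158 ]
0.005 [318.28690794 258.34755484]
0.01 [318.28186858 261.69301227]
0.015 [318.27652442 265.24081972]
[0.58531652 0.07540938 0.26757523]
```

Request:
jog_arm(deltas=[[0, 0, -2, 0, 0, 0], [0, 0, 0, 0, 0, 0], [0, 0, 0, 0, 0, 0]])

```text
t: 7.2
position: [0.5191, 0.0735, 0.1002]
eef_rot: [[0.999, 0.032, -0.0], [0.032, -0.999, 0.0], [-0.0, -0.0, -1.0]]
ft_force: [-0.2, 0.2, -0.3]
finger_gap: -0.003
grasp_force: 0.0
```

Request:
jog_arm(deltas=[[0, 0, -2, 0, 0, 0], [0, 0, 0, 0, 0, 0], [0, 0, 0, 0, 0, 0]])

```text
t: 7.5
position: [0.5192, 0.0735, 0.0983]
eef_rot: [[0.999, 0.032, -0.0], [0.032, -0.999, 0.0], [-0.0, -0.0, -1.0]]
ft_force: [-1.3, -0.4, 1.0]
finger_gap: -0.0
grasp_force: 0.0
```

```bash
python3 - <<'E'
from h import *
img=env.snapshot("wrist")
F=[]
for i in range(4):
  env.snapshot("wrist");F.append(env.sense()['ft_force'])
print(np.mean(F,0),env.sense()['position'])
cv2.imwrite("pics/w4.png",cv2.resize(cv2.cvtColor(img,cv2.COLOR_RGB2BGR)[220:350,160:420],None,fx=3,fy=3,interpolation=cv2.INTER_CUBIC))
E
```

```text
[-0.14354412  0.20664269  0.04831452] [0.51925031 0.07348342 0.09835273]
```

View pics/w4.png

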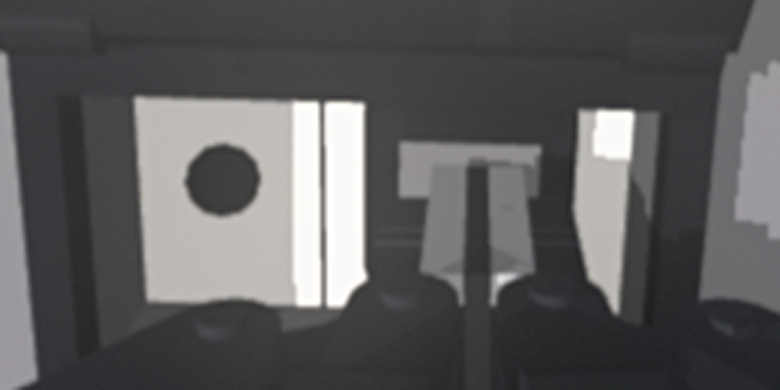

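The tip is still above the key: the grey patch on the key shows around the fingertips at crop (470,165), and the button at crop (222,180) is well clear. I'll carry on down.

Request:
jog_arm(deltas=[[0, 0, -2, 0, 0, 0], [0, 0, 0, 0, 0, 0], [0, 0, 0, 0, 0, 0]])

```text
t: 8.05
position: [0.5191, 0.0735, 0.0962]
eef_rot: [[0.999, 0.032, -0.0], [0.032, -0.999, 0.0], [-0.0, -0.0, -1.0]]
ft_force: [0.5, -0.4, -0.6]
finger_gap: -0.003
grasp_force: 0.0
```

Request:
jog_arm(deltas=[[0, 0, -2, 0, 0, 0], [0, 0, 0, 0, 0, 0], [0, 0, 0, 0, 0, 0]])

```text
t: 8.35
position: [0.5191, 0.0735, 0.0942]
eef_rot: [[0.999, 0.032, -0.0], [0.032, -0.999, 0.0], [-0.0, -0.0, -1.0]]
ft_force: [-0.1, -0.3, 0.3]
finger_gap: 0.002
grasp_force: 0.0
```

Request:
jog_arm(deltas=[[0, 0, -2, 0, 0, 0], [0, 0, 0, 0, 0, 0], [0, 0, 0, 0, 0, 0]])

```text
t: 8.65
position: [0.5191, 0.0735, 0.0922]
eef_rot: [[0.999, 0.032, -0.0], [0.032, -0.999, 0.0], [-0.0, -0.0, -1.0]]
ft_force: [0.8, -0.1, -0.1]
finger_gap: 0.002
grasp_force: 0.0
```

```bash
python3 - <<'E'
from h import *
a=env.snapshot("wrist");b=env.snapshot("scene")
print(env.sense()['ft_force'],env.sense()['effort'])
for l in ["reset_key_top","test_button_top","well_mouth","power_unit"]: print(l,find(l,"wrist"),find(l,"scene"))
A=cv2.resize(a[200:380,140:440],None,fx=2,fy=2); B=cv2.resize(b[120:300,220:440],None,fx=2,fy=2)
B=cv2.resize(B,(440,360)); save(np.hstack([cv2.resize(A,(560,336)),cv2.resize(B,(240,336))]) if 0 else cv2.resize(B,(800,600)),"s5"); save(cv2.resize(A,(800,480)),"w5")
E
```

```text
[-0.78120707 -0.49140458 -0.34368306] [ 3.79954290e-03 -4.83102465e+01 -6.75519615e+00 -3.29862928e+01
  1.62537501e-02  2.22382761e-03 -4.48328028e-04]
reset_key_top [] [([0.6032, 0.0867, 0.1711], 0.72)]
test_button_top [([0.5208, 0.1134, 0.1139], 0.72)] []
well_mouth [([0.5227, 0.0847, 0.1374], 0.85)] [([0.5194, 0.0862, 0.1394], 0.61)]
power_unit [] [([0.5579, 0.0903, -0.0001], 0.91)]
```

View pics/s5.png

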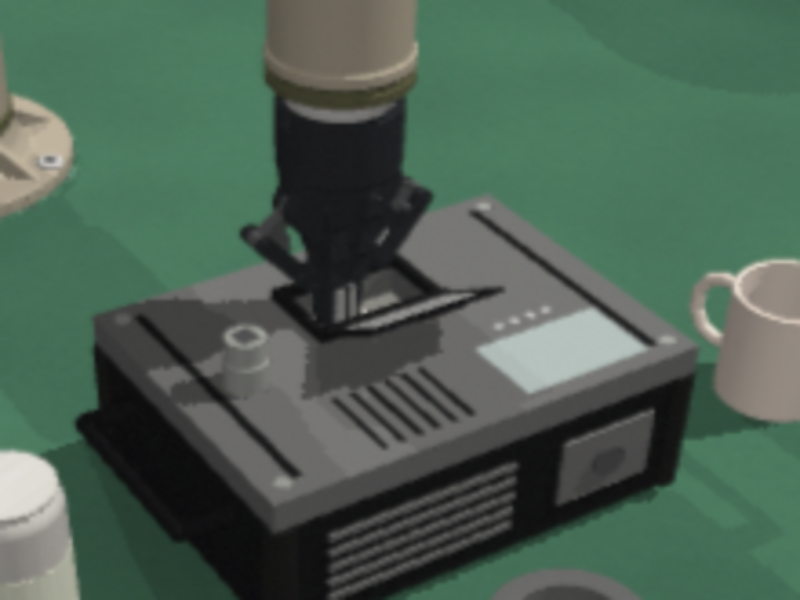

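View pics/w5.png

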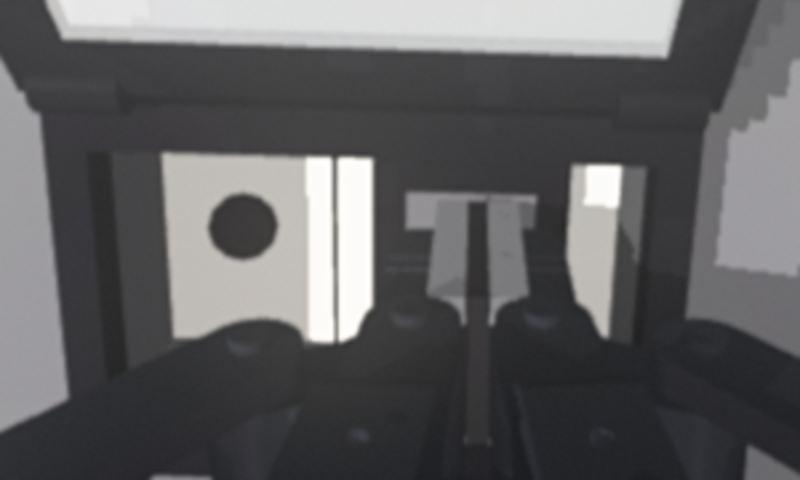

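Both views show the fingertips inside the well over the key and not yet touching, with knuckles above the collar. The real tip is clearly shorter than the reported TCP, so I'll go on until there is force.

Request:
jog_arm(deltas=[[0, 0, -2, 0, 0, 0], [0, 0, 0, 0, 0, 0], [0, 0, 0, 0, 0, 0]])

```text
t: 9.45
position: [0.5193, 0.0735, 0.0905]
eef_rot: [[0.999, 0.032, 0.0], [0.032, -0.999, 0.0], [0.0, -0.0, -1.0]]
ft_force: [-0.2, -0.4, 2.4]
finger_gap: -0.001
grasp_force: 1.0
```

Request:
jog_arm(deltas=[[0, 0, -2, 0, 0, 0], [0, 0, 0, 0, 0, 0], [0, 0, 0, 0, 0, 0]])

```text
t: 9.75
position: [0.5194, 0.0735, 0.0885]
eef_rot: [[0.999, 0.032, 0.0], [0.032, -0.999, 0.0], [0.0, -0.0, -1.0]]
ft_force: [0.3, -0.3, 3.5]
finger_gap: 0.001
grasp_force: 1.8
```

Request:
jog_arm(deltas=[[0, 0, -2, 0, 0, 0], [0, 0, 0, 0, 0, 0], [0, 0, 0, 0, 0, 0]])

```text
t: 10.05
position: [0.5194, 0.0735, 0.0867]
eef_rot: [[0.999, 0.032, 0.001], [0.032, -0.999, -0.0], [0.001, 0.0, -1.0]]
ft_force: [-1.6, -0.8, 8.4]
finger_gap: 0.003
grasp_force: 3.9
```

Contact came at about 0.091, and force rose as the key's spring would. One more millimetre, hold, then lift.

Request:
jog_arm(deltas=[[0, 0, -1, 0, 0, 0], [0, 0, 0, 0, 0, 0], [0, 0, 0, 0, 0, 0], [0, 0, 0, 0, 0, 0]])

```text
t: 10.45
position: [0.5195, 0.0735, 0.0866]
eef_rot: [[0.999, 0.032, 0.001], [0.032, -0.999, -0.0], [0.001, 0.001, -1.0]]
ft_force: [-4.5, -1.5, 14.7]
finger_gap: 0.002
grasp_force: 7.8
```

Key is fully home: 14.7 N with no more travel. Lifting out, then over and behind the flap.

Request:
jog_arm(deltas=[[0, 0, 10, 0, 0, 0], [0, 0, 25, 0, 0, 0], [0, 0, 35, 0, 0, 0], [0, 0, 40, 0, 0, 0], [0, 0, 25, 0, 0, 0]])

```text
t: 10.95
position: [0.5196, 0.0738, 0.2229]
eef_rot: [[0.999, 0.032, 0.002], [0.032, -0.999, 0.0], [0.002, -0.0, -1.0]]
ft_force: [0.6, -0.5, 0.1]
finger_gap: 0.005
grasp_force: 0.0
```

Request:
jog_arm(deltas=[[35, 5, 0, 0, 0, 0], [35, 5, 0, 0, 0, 0], [35, 4, 0, 0, 0, 0], [18, 0, 0, 0, 0, 0], [0, 0, 0, 0, 0, 0]])

```text
t: 11.45
position: [0.6433, 0.0872, 0.2182]
eef_rot: [[1.0, 0.031, -0.003], [0.031, -1.0, 0.001], [-0.003, -0.001, -1.0]]
ft_force: [0.3, -0.0, -0.4]
finger_gap: -0.002
grasp_force: 0.0
```

```bash
python3 - <<'E'
from h import *
env.snapshot("top");env.snapshot("scene")
for c in ["top","scene"]:
  for l in ["reset_key_top","flap_edge","flap_hinge","power_unit"]: print(c,l,find(l,c))
print(env.sense()['position'],env.sense()['eef_rot'])
E
```

```text
top reset_key_top [([0.6134, -0.1913, -0.0022], 0.17)]
top flap_edge [([0.5203, 0.0878, 0.1391], 0.5)]
top flap_hinge []
top power_unit []
scene reset_key_top [([0.519, 0.0759, 0.1101], 0.58)]
scene flap_edge [([0.5193, 0.0889, 0.1388], 0.52), ([0.6047, 0.088, 0.1712], 0.51)]
scene flap_hinge [([0.5515, 0.0894, 0.1377], 0.79)]
scene power_unit [([0.5585, 0.0877, -0.0012], 0.57)]
[0.64199438 0.08734528 0.22076195] [[ 9.99494389e-01  3.17893630e-02  6.34539952e-04]
 [ 3.17895161e-02 -9.99494559e-01 -2.32595995e-04]
 [ 6.26825151e-04  2.52650110e-04 -9.99999772e-01]]
```

The flap is still open at (0.605, 0.088, 0.171). Going down behind it, then pushing over in an arc.

Request:
jog_arm(deltas=[[0, 0, -26, 0, 0, 0], [0, 0, -26, 0, 0, 0], [0, 0, -26, 0, 0, 0], [0, 0, 0, 0, 0, 0], [0, 0, 0, 0, 0, 0]])

```text
t: 12.45
position: [0.6421, 0.0874, 0.1428]
eef_rot: [[0.999, 0.032, -0.0], [0.032, -0.999, 0.0], [-0.0, -0.0, -1.0]]
ft_force: [-0.5, 0.5, 0.9]
finger_gap: -0.001
grasp_force: 0.0
```

Request:
jog_arm(deltas=[[-10, 0, 0, 0, 0, 0], [-11, 0, 0, 0, 0, 0], [-9, 0, 2, 0, 0, 0], [-9, 0, 3, 0, 0, 0], [0, 0, 0, 0, 0, 0]])

```text
t: 12.95
position: [0.6045, 0.0881, 0.151]
eef_rot: [[0.999, 0.032, 0.006], [0.032, -0.999, 0.0], [0.006, -0.0, -1.0]]
ft_force: [1.2, 0.5, 0.1]
finger_gap: -0.001
grasp_force: 0.5
```

Request:
jog_arm(deltas=[[-10, 0, 5, 0, 0, 0], [-10, 0, 5, 0, 0, 0], [-10, 0, 3, 0, 0, 0], [-10, 0, 2, 0, 0, 0], [0, 0, 0, 0, 0, 0]])

```text
t: 13.45
position: [0.5619, 0.0877, 0.1628]
eef_rot: [[0.999, 0.033, -0.0], [0.033, -0.999, -0.001], [-0.0, 0.001, -1.0]]
ft_force: [0.2, 0.7, 0.0]
finger_gap: 0.001
grasp_force: 0.0
```

```bash
python3 - <<'E'
from h import *
b=env.snapshot("scene")
print(find("flap_edge","scene"),find("power_unit","scene"))
save(cv2.resize(b[100:280,220:440],(800,600)),"s6")
E
```

```text
[([0.5446, 0.0849, 0.2004], 0.91), ([0.5618, -0.016, 0.1281], 0.46)] [([0.5621, 0.0887, 0.0004], 0.88)]
```

View pics/s6.png

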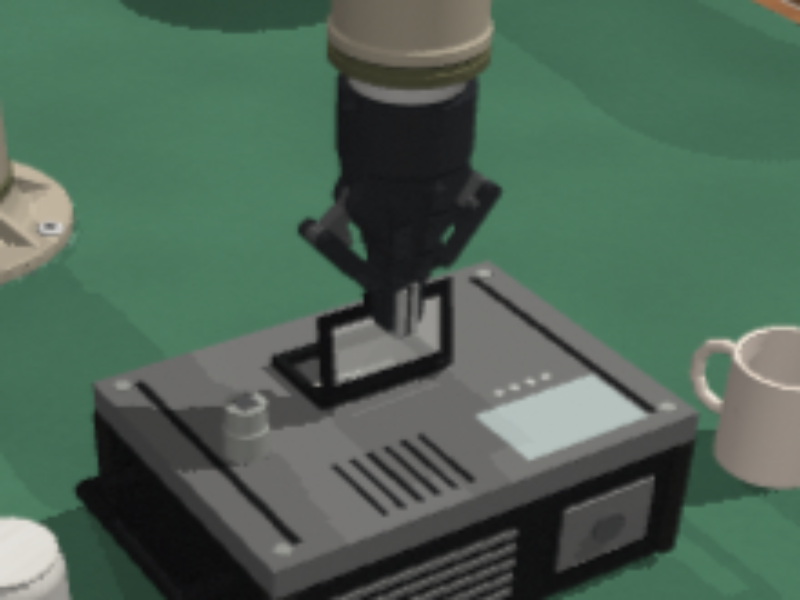

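The flap is just past upright, with its frame from (320,320) to (450,285) and the finger behind it. Next comes the forward and down half of the arc.

Request:
jog_arm(deltas=[[-10, 0, 0, 0, 0, 0], [-10, 0, -2, 0, 0, 0], [-8, 0, -6, 0, 0, 0], [-7, 0, -6, 0, 0, 0], [0, 0, 0, 0, 0, 0]])

```text
t: 14.1
position: [0.5265, 0.0873, 0.1472]
eef_rot: [[0.999, 0.032, -0.002], [0.032, -0.999, -0.001], [-0.002, 0.001, -1.0]]
ft_force: [-0.6, -0.1, -0.3]
finger_gap: -0.003
grasp_force: 0.0
```

Request:
jog_arm(deltas=[[-4, 0, -6, 0, 0, 0], [-4, 0, -6, 0, 0, 0], [-3, 0, -5, 0, 0, 0], [0, 0, -5, 0, 0, 0], [0, 0, 0, 0, 0, 0]])

```text
t: 14.6
position: [0.5167, 0.0873, 0.1254]
eef_rot: [[0.999, 0.032, -0.001], [0.032, -0.999, -0.0], [-0.001, 0.0, -1.0]]
ft_force: [0.3, -0.7, -0.1]
finger_gap: 0.001
grasp_force: 0.0
```

Request:
jog_arm(deltas=[[0, 0, -3, 0, 0, 0], [0, 0, -2, 0, 0, 0], [0, 0, -1, 0, 0, 0], [0, 0, 0, 0, 0, 0]])

```text
t: 15.0
position: [0.5172, 0.0875, 0.1202]
eef_rot: [[0.999, 0.032, -0.0], [0.032, -0.999, 0.0], [-0.0, -0.0, -1.0]]
ft_force: [0.3, -0.1, 0.5]
finger_gap: 0.002
grasp_force: 0.0
```

Request:
jog_arm(deltas=[[0, 0, -1, 0, 0, 0], [0, 0, -1, 0, 0, 0], [0, 0, 0, 0, 0, 0], [0, 0, 0, 0, 0, 0]])

```text
t: 15.4
position: [0.5173, 0.0875, 0.1188]
eef_rot: [[0.999, 0.032, 0.001], [0.032, -0.999, -0.0], [0.001, 0.0, -1.0]]
ft_force: [-2.1, -1.2, 6.1]
finger_gap: -0.002
grasp_force: 2.7
```

Request:
jog_arm(deltas=[[0, 0, -1, 0, 0, 0], [0, 0, 0, 0, 0, 0], [0, 0, 0, 0, 0, 0]])

```text
t: 15.7
position: [0.5174, 0.0875, 0.1186]
eef_rot: [[0.999, 0.032, 0.001], [0.032, -0.999, -0.0], [0.001, 0.0, -1.0]]
ft_force: [-5.5, -0.9, 13.6]
finger_gap: 0.002
grasp_force: 6.6
```

Firm stop, so the flap is on the collar. Retreating upwards and checking.

Request:
jog_arm(deltas=[[0, 0, 5, 0, 0, 0], [0, 0, 20, 0, 0, 0], [0, 0, 40, 0, 0, 0], [0, 0, 40, 0, 0, 0], [0, 0, 0, 0, 0, 0]])

```text
t: 16.2
position: [0.5199, 0.0886, 0.2279]
eef_rot: [[0.999, 0.032, 0.009], [0.032, -0.999, 0.001], [0.009, -0.001, -1.0]]
ft_force: [1.0, 1.1, 0.8]
finger_gap: -0.0
grasp_force: 0.0
```

Request:
jog_arm(deltas=[[0, 0, 20, 0, 0, 0], [0, 0, 0, 0, 0, 0], [0, 0, 0, 0, 0, 0]])

```text
t: 16.5
position: [0.5173, 0.0875, 0.2419]
eef_rot: [[0.999, 0.032, 0.0], [0.032, -0.999, 0.0], [0.0, -0.0, -1.0]]
ft_force: [0.4, 0.0, -0.3]
finger_gap: 0.001
grasp_force: 0.0
```

```bash
python3 - <<'E'
from h import *
b=env.snapshot("scene");a=env.snapshot("wrist")
for c in ["scene","wrist"]:print(find("flap_edge",c),find("power_unit",c),find("impact_socket",c))
save(np.hstack([cv2.resize(b[100:280,220:440],(400,330)),cv2.resize(a,(400,330))]),"s7")
E
```

```text
[([0.4882, 0.0877, 0.1369], 0.8)] [([0.56, 0.0886, -0.0014], 0.63)] [([0.5628, -0.0172, 0.1309], 0.49)]
[([0.4904, 0.089, 0.1443], 0.95)] [([0.5584, 0.0884, -0.0009], 0.8)] [([0.5628, -0.0143, 0.1324], 0.87)]
```

View pics/s7.png

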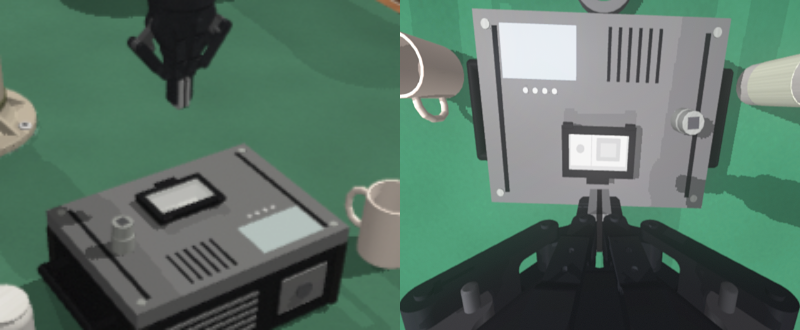

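The flap lies flat on the collar at (180,195) left and (600,152) right. The unit and socket have not moved, and the arm is clear.

```bash
python3 -c "
from bench import env
print(env.sign_off())"
```

```text
the job is handed in; nothing more can be done
None
```

I pressed the reset key fully home without touching the test button, shut the flap on the collar, saw no shift in the unit or socket, and handed the job in at about 17 s; no verdict was returned.

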